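# Empty the board separator's catch tray

### The arm

A 6-joint arm with a two-finger parallel gripper is mounted at the origin on the work surface. World frame = base frame: x ahead of the robot, y to its left, z up, the work surface at z = 0. Lengths are in m, angles in rad, forces in N, time in s.
With the tool pointing down it reaches from about 0.325 to 0.9 m from the base axis. Payload 6.1 kg.
Tool frame: the origin (TCP) lies at the very end of the fingers, on their centre line; the grasp point (between the pads) lies 19 mm behind it; z points along the fingers, y is the line along which they close (so a half turn about z gives the same grasp; the last joint's range is limited). The gripper opens to 87 mm and grips with 3 to 60 N. Pads are 19 mm wide; open, the fingers measure 117 mm over their backs; the gripper's body (75 mm by 190 mm) begins 51 mm behind the grasp point.
Start: joints at [-1.345, 0.22, 1.526, -0, 1.395, -0.126], TCP at [0.215, -0.587, 0.223] pointing down, gripper open.
Joint ranges: [-2.98, 2.98], [-0.91, 2.08], [0.09, 2.57], [-1.24, 4.39], [0.2, 2.65], [-2.68, 2.68]. Speed limits (rad/s): [2.57, 2.57, 3.01, 3.14, 3.14, 3.14].

### API

Orientations are given as [roll, pitch, yaw] about the fixed x, y, z axes, in that order (R = Rz(yaw) Ry(pitch) Rx(roll)).
In Python, from rig import monitor, optics, ticket gives the robot as it stands.
- The arm moves only by the tool servo_tool, never from a script. Its argument "targets" is a list of rows, each an object with "offset": the shift along the world's x, y, z in cm, a list of three; "dr": the turn, a rotation vector about the world's x, y, z in units of 5 degrees (1.0 is 5 degrees), a list of three; "fingers": the opening, from 0 (shut) to 1 (fully open). In form: [{"offset": [tx, ty, tz], "dr": [wx, wy, wz], "fingers": fingers}, ...]. A call has exactly 10 rows; each row is the pose to reach, as a shift and turn from the pose commanded when the call began; what a row does not reach only later rows make up. A row lasts 1/10 s, in which the tool goes at most 50 mm and 8.59 degrees, less where a joint would pass 70% of its speed; a pose out of reach is approached as far as the arm can. A call with a gripper value outside its range is refused whole. The fingers move at their own pace and stop on an object; "force" is the grip in N (left out, the last holds). Time passes only in rows, so rows that repeat a pose let the fingers close, or fill a call up. It gives the time, the measured TCP pose, the force, the opening and the grip force at its end, in the units of the state.
- monitor.observe(): the state, without advancing time (a new reading comes with each control period).
- optics.capture(name): name is "scene" or "top"; returns (picture, depth): 420x560x3 uint8, red, green, blue; 420x560 float32, m along the optical axis (not along the pixel's ray), 0 where there is no reading.
- optics.camera_model(name): a dict with "mtx" (3x3 intrinsics, pixels), "k1" (the pictures are not rectified: a ray, as slopes to the right and down, at radius r is drawn at 1 + k1 r^2 times it, then the intrinsics apply), "camera_from_world" (4x4, takes a point from world to camera coordinates). Camera axes: x right, y down, z forward; pixel columns grow to the right and rows downward; lengths in m; the calibration is good to about 2 mm. A picture is of the moment at which its call begins. camera_model takes no time and is no camera call.
- ticket.finish_job(): hands the job in; it is judged then, once.
The state is a dict: "t": time; "q": joint angles; "joint_vel": joint speeds; "effort": joint torques, N m; "ee_pos": TCP position; "tool_rot": TCP orientation; "ft_force": force on the tool from outside, world axes, zero at the start; "ft_torque": the same for the moment, N m; "width": finger opening in m; "gripper_force": force on a finger pad.
Only numpy, scipy, OpenCV 4.12 (cv2) and the standard library are available. Lean on these libraries where they do the work, as an engineer would, in place of code of your own. Each camera call takes 0.05 s, during which the arm holds its last target. There are 200 camera calls.

### The job

Empty the separating machine's catch tray of its finished boards: seat the one large board flat in the grey inspection nest, its white connector in the notch of the nest's rim, and put the two small boards into the black tote, each lying flat on the tote's floor, components up, beside the board already packed there. Set the boards down gently rather than dropping them, leave the two waste strips in the tray, and do not disturb the packed board or the other things on the bench.

Things in the scene. Friction and masses are not known exactly. Their poses are not given: they have to be found in the camera images.
- main_board: The one large green circuit board, 120 (its x) x 80 (its y) x 2.4 thick, 170 g. Heat sink at its middle; white connector 40 wide and 12 high on its +x end, overhanging the edge by 8; three black capacitors 20 high along the -x end; elsewhere nothing over 2 high. Origin: centre of the underside; z out of the component side. Starts in the tray, +x pointing roughly between ahead (+x) and right (-y).
- main_board_sink (a point): Top centre of the large board's finned aluminium heat sink, 32.4 above the board's origin: 60 long in x, 24 wide in y, 30 tall. Grip it here from above, across the 24 width.
- main_board_plug (a point): Point on the large board's top face at the middle of its connector edge, 60 in +x and 2.4 up from the board's origin.
- small_board_1: Small green circuit board, 84 (its x) x 56 (its y) x 2.4 thick, 90 g, one of two alike in the catch tray. Finned heat sink at its middle. White connector 30 wide and 8 high at the +x end, inside the outline; parts up to 12 high at the -x end; elsewhere nothing over 2 high. Origin: centre of the underside; z out of the component side.
- small_board_1_sink (a point): Top centre of this small board's finned aluminium heat sink, 26.4 above the origin: 36 long in x, 20 wide in y, 24 tall. Grip it here from above, across the 20 width.
- small_board_2: Small green circuit board, 84 (its x) x 56 (its y) x 2.4 thick, 90 g, one of two alike in the catch tray. Finned heat sink at its middle. White connector 30 wide and 8 high at the +x end, inside the outline; parts up to 12 high at the -x end; elsewhere nothing over 2 high. Origin: centre of the underside; z out of the component side.
- small_board_2_sink (a point): Top centre of this small board's finned aluminium heat sink, 26.4 above the origin: 36 long in x, 20 wide in y, 24 tall. Grip it here from above, across the 20 width.
- packed_board: A third small board, the same as the other two, already packed and lying flat in the tote, in the +x half; leave it there.
- catch_tray: Fixed steel catch tray, outside 350 (x) x 330 (y), rim 45 high, walls and floor 4 thick. A slide plate 220 wide rises from its +y rim to 95 high at 260 from the tray's centre, under the end of a belt conveyor. Origin: under its centre, on the bench.
- tray_floor (a point): Centre of the catch tray's inner floor, 4 above the bench; axes as the tray's. The three boards lie flat on the floor, centres at least 115 apart, any board in any of the places.
- tote: Fixed shallow black tote, outside 360 (its x) x 260 (its y), rim 65 high, walls and floor 5 thick, so 350 x 250 inside. Origin: under its centre, on the bench.
- tote_floor (a point): Centre of the tote's inner floor, 5 above the bench; axes as the tote's. The packed board's centre lies 90 to 115 in +x of it and within 40 in y; the -x half is free.
- nest: Fixed inspection nest: grey block 164 x 124, rim 26 above the bench, on an aluminium plate 190 (its x) x 140 (its y) x 6. Its pocket is 124 (x) x 84 (y) and 6 deep, 2 clearance round the large board, upper edge chamfered 1.5. The rim's +x side has a 50 wide notch for the connector, each long side a 32 gap. Origin: under its centre, on the bench.
- nest_seat (a point): Centre of the nest's pocket at seat height, 20 above the bench: the large board's origin belongs here, its axes along the nest's. The other way round, its connector rides on the rim.
- nest_notch (a point): Point at the notch end of the pocket, 60 in +x of the pocket's centre and 2.4 above the seat: where the large board's plug point belongs.
- waste_strip_1: Waste rail of the board panel: bare green strip 130 x 9 x 2.4, lying in the catch tray along its -x wall. Origin: centre of its underside; its x runs along it.
- waste_strip_2: Waste rail, as the other, along the tray's +x wall.
- cleaner_bottle: Blue plastic bottle, 68 across and 160 high, standing beyond the nest. Origin: centre of its underside.
- brush: Black-handled brush, 160 long, lying beyond the catch tray. Origin near its middle.
- tweezers: Steel tweezers, 145 long, lying just beyond the nest. Origin near their middle.
Mind the look-alikes: they are no part of the job. What is shaped like the main_board but red is not meant. Leave any blue look-alike of the small_board_1 alone.

How it is judged:
At the end, for the whole second after the job is handed in: Large board seated in the nest: within 3 mm in x and y, under 2 mm above the seat, level to 0.03, square to 0.06 rad, connector at the notch. Both small boards and the packed one flat (0.08 rad) on the tote floor, within 150 by 110 mm of its centre; all at rest; waste strips in the tray (x of main_board in the frame of nest_seat between -0.003 and 0.003 m and y of main_board in the frame of nest_seat between -0.003 and 0.003 m and z of main_board in the frame of nest_seat below 0.002 m and angle between main_board's own z axis and vertical below 0.03 rad and angle between the x axis of main_board and the x axis of nest, either way round below 0.06 rad and horizontal distance between main_board_plug and nest_notch below 0.006 m and linear speed of each of main_board, small_board_1, small_board_2, packed_board below 0.02 m/s and x of small_board_1 in the frame of tote_floor between -0.15 and 0.15 m and y of small_board_1 in the frame of tote_floor between -0.11 and 0.11 m and z of each of small_board_1, small_board_2, packed_board in the frame of tote_floor below 0.005 m and angle between each of small_board_1, small_board_2, packed_board's own z axis and vertical below 0.08 rad and x of small_board_2 in the frame of tote_floor between -0.15 and 0.15 m and y of small_board_2 in the frame of tote_floor between -0.11 and 0.11 m and x of packed_board in the frame of tote_floor between -0.15 and 0.15 m and y of packed_board in the frame of tote_floor between -0.11 and 0.11 m and x of waste_strip_1 in the frame of tray_floor between -0.171 and 0.171 m and y of waste_strip_1 in the frame of tray_floor between -0.161 and 0.161 m and z of each of waste_strip_1, waste_strip_2 in the frame of tray_floor below 0.04 m and x of waste_strip_2 in the frame of tray_floor between -0.171 and 0.171 m and y of waste_strip_2 in the frame of tray_floor between -0.161 and 0.161 m); the robot touches nothing.
It fails at once if a board dropped or slammed into the tote or the nest: moving faster than 0.8 m/s within 40 mm of the floor or seat (a fall of more than about 35 mm) ((x of small_board_1 in the frame of tote_floor between -0.17 and 0.17 m and y of small_board_1 in the frame of tote_floor between -0.12 and 0.12 m and z of small_board_1 in the frame of tote_floor below 0.04 m and linear speed of small_board_1 above 0.8 m/s) or (x of small_board_2 in the frame of tote_floor between -0.17 and 0.17 m and y of small_board_2 in the frame of tote_floor between -0.12 and 0.12 m and z of small_board_2 in the frame of tote_floor below 0.04 m and linear speed of small_board_2 above 0.8 m/s) or (x of main_board in the frame of nest_seat between -0.08 and 0.08 m and y of main_board in the frame of nest_seat between -0.06 and 0.06 m and z of main_board in the frame of nest_seat below 0.04 m and linear speed of main_board above 0.8 m/s)).
It fails at once if the packed board moved more than 30 mm (distance of packed_board from where it was at the start of the episode above 0.03 m).
It fails at once if bottle, brush or tweezers moved more than 30 mm (distance of any of cleaner_bottle, brush, tweezers from where it was at the start of the episode above 0.03 m).
It also fails if it takes over 67 s, if anything falls off the work surface, if the arm or the gripper's body presses on something with over 40 N, if the wrist force passes 120 N, or if a joint passes its speed limit or range.

## Working session

There is one attempt and no reset: what is moved stays moved. The work goes in short steps, Python scripts to look and compute and a tool call to move; the robot and the scene stay as the last step left them, time stands still between calls to the robot, and variables do not carry over. Pictures are saved under pics/ and viewed, at most 10 in all, crops included, and the job is handed in when it is done.

Besides the shell and the picture viewer there is one more tool, called after "Call:" as a command line: name --argument value ..., lists and objects as JSON in quotes. servo_tool: Moves the arm, as the interface text tells. Its arguments: {"type":"object","properties":{"targets":{"type":"array"},"force":{"type":"number"}},"required":["targets"]}

```bash
mkdir -p pics; ls
cat > h.py <<'E'
import numpy as np, cv2
from rig import monitor, optics, ticket
def snap(n,tag):
    p,d=optics.capture(n); m=optics.camera_model(n)
    np.savez(f'pics/{tag}.npz',p=p,d=d,K=m['mtx'],k1=m['k1'],T=m['camera_from_world'])
    cv2.imwrite(f'pics/{tag}.png',p[:,:,::-1]); return load(tag)
def load(tag): return dict(np.load(f'pics/{tag}.npz'))
def rays(s,uv):
    uv=np.asarray(uv,float).reshape(-1,2); K=s['K']
    xd=np.c_[(uv[:,0]-K[0,2])/K[0,0],(uv[:,1]-K[1,2])/K[1,1]]
    x=xd.copy()
    for _ in range(20): x=xd/(1+float(s['k1'])*(x**2).sum(1,keepdims=True))
    R=s['T'][:3,:3];t=s['T'][:3,3]
    return -R.T@t, np.c_[x,np.ones(len(x))]@R   # origin, dirs with camera z=1
def onplane(s,uv,z):
    o,d=rays(s,uv); return o+d*((z-o[2])/d[:,2])[:,None]
def cloud(s):
    h,w=s['d'].shape; v,u=np.mgrid[:h,:w]
    o,d=rays(s,np.c_[u.ravel(),v.ravel()]); 
    return (o+d*s['d'].ravel()[:,None]).reshape(h,w,3)
def proj(s,P):
    P=np.asarray(P,float).reshape(-1,3)@s['T'][:3,:3].T+s['T'][:3,3]; x=P[:,:2]/P[:,2:]
    x=x*(1+float(s['k1'])*(x**2).sum(1,keepdims=True)); K=s['K']
    return np.c_[x[:,0]*K[0,0]+K[0,2],x[:,1]*K[1,1]+K[1,2]]
E
python3 - <<'E'
from h import *
print(monitor.observe())
for n in('scene','top'):
    s=snap(n,n+'0'); print(n,s['K'],s['k1'],rays(s,[[280,210]]))
a=cv2.imread('pics/scene0.png');b=cv2.imread('pics/top0.png')
E
```

```text
pics
{'t': 0.0, 'q': array([-1.34506949e+00,  2.21245187e-01,  1.52759943e+00, -2.07697153e-05,
        1.39469691e+00, -1.26077836e-01]), 'joint_vel': array([-8.02402917e-04, -3.98327692e-04, -6.13130669e-04,  8.91649425e-05,
       -4.51009389e-04, -4.36835082e-04]), 'effort': array([ 1.67551014e-03, -4.94606102e+01, -3.87375498e+01,  7.02260854e-02,
        5.69928065e-02, -1.45304248e-04]), 'ee_pos': array([ 0.21523384, -0.5861128 ,  0.22143163]), 'tool_rot': array([-3.13965668e+00, -2.24779761e-04,  3.51808117e-01]), 'ft_force': array([ 0.23511616, -0.03546288,  0.81991007]), 'ft_torque': array([-0.00426099,  0.00674518, -0.02708365]), 'gripper_force': 0.0, 'width': 0.08707202808344293}
scene [[506.52856006   0.         274.90322385]
 [  0.         506.52856006 212.92614038]
 [  0.           0.           1.        ]] -0.10986701577526631 (array([ 1.33550856, -0.15777659,  1.2077181 ]), array([[-0.58615772,  0.14502646, -0.79719576]]))
top [[380.3933546    0.         279.51517029]
 [  0.         380.3933546  211.53890296]
 [  0.           0.           1.        ]] 0.010828253573575053 (array([0.41572745, 0.01010256, 1.00439572]), array([[ 0.06981149,  0.02059491, -0.9973566 ]]))
```

View pics/scene0.png

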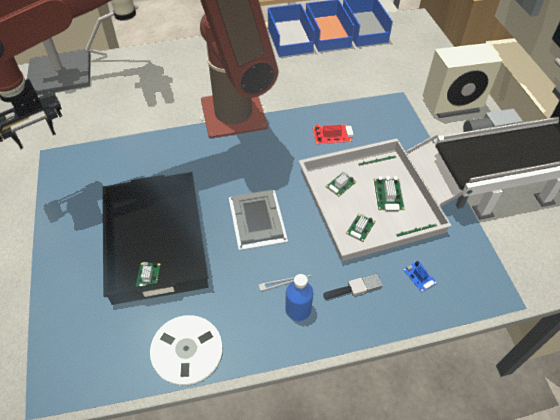

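View pics/top0.png

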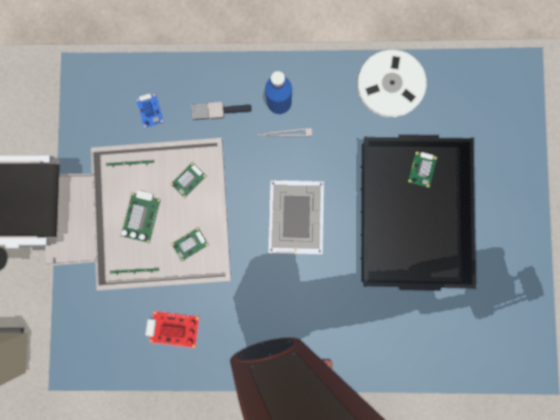

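Scene: the tray holds three green boards, with the large one at (388,190) and the small ones at (341,183) and (361,226). The red look-alike is at (333,133) and the blue one at (420,275); both lie outside the tray. Top: the large board is at (141,217), the small ones at (188,179) and (190,243), the nest at (297,217) and the packed board at (422,169). The three green boards inside the tray are the ones meant. I'll confirm them in an enlarged crop along with the nest and its notch.

Run:
```python
import cv2,numpy as np
b=cv2.imread('pics/top0.png');a=cv2.imread('pics/scene0.png')
t=cv2.resize(b[135:290,90:235],None,fx=3.4,fy=3.4,interpolation=3)
n=cv2.resize(b[175:260,260:335],None,fx=3.6,fy=3.6,interpolation=3)
m=cv2.resize(a[180:255,225:295],None,fx=3.8,fy=3.0,interpolation=3)
c=np.zeros((600,800,3),np.uint8)
c[:t.shape[0],:t.shape[1]]=t; c[:n.shape[0],510:510+n.shape[1]]=n; c[310:310+m.shape[0],510:510+m.shape[1]]=m
cv2.imwrite('pics/crop1.png',c)
```

```text
(no output)
```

View pics/crop1.png

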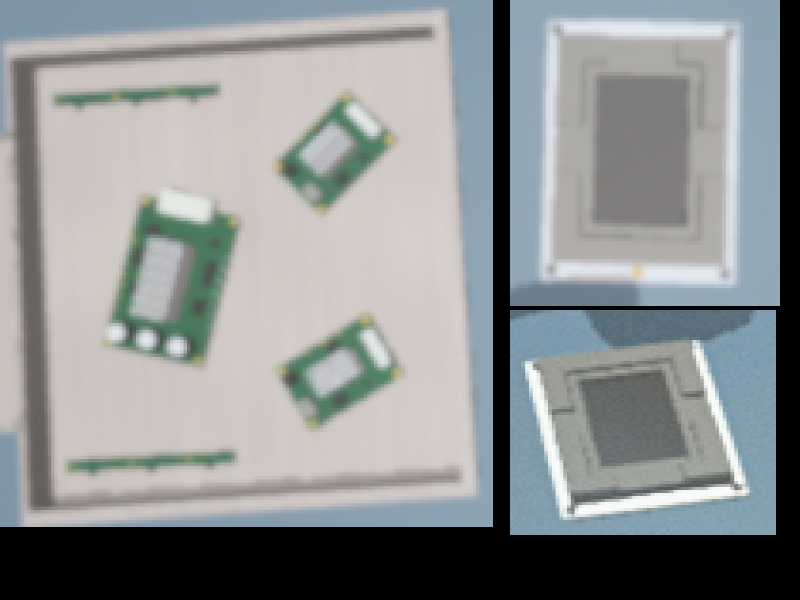

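The crop confirms it: the large green board is at top (141,217), with its connector up (+x, slightly right) and its caps down. Both small boards have their connectors to the upper right. In the nest, the rim line is missing on the +x (upper) side between (608,60) and (677,60) of the crop, so the notch faces about world +x. Now I'll measure.

```bash
cat > m.py <<'E'
from h import *
U=4
def up(s): return cv2.resize(s['p'],None,fx=U,fy=U,interpolation=cv2.INTER_CUBIC)
def blobs(mask,amin):
    cs,_=cv2.findContours(mask.astype(np.uint8),cv2.RETR_EXTERNAL,cv2.CHAIN_APPROX_NONE)
    return [((c[:,0]+.5)/U-.5) for c in cs if cv2.contourArea(c)>amin*U*U]
def green(s,close=3):
    i=up(s).astype(int); r,g,b=i[...,0],i[...,1],i[...,2]
    m=((g>r+18)&(g>b+8)).astype(np.uint8)
    return cv2.morphologyEx(m,cv2.MORPH_OPEN,np.ones((U*3,U*3)))
def rect(s,c,z):
    P=onplane(s,c,z); (x,y),(w,h),a=cv2.minAreaRect((P[:,:2]*1000).astype(np.float32))
    if w<h: w,h,a=h,w,a+90
    return np.round([x,y,w,h,(a+90)%180-90],1)
def tri(s1,p1,s2,p2):
    o1,d1=rays(s1,[p1]);o2,d2=rays(s2,[p2]);d1=d1[0];d2=d2[0]
    A=np.c_[d1,-d2];t=np.linalg.lstsq(A,o2-o1,rcond=None)[0]
    a,b=o1+t[0]*d1,o2+t[1]*d2; return (a+b)/2*1000,np.linalg.norm(a-b)*1000
E
python3 - <<'E'
from m import *
np.set_printoptions(suppress=True,precision=1)
S={n:load(n+'0') for n in('top','scene')}
for n,s in S.items():
    print(n)
    for c in blobs(green(s),60):
        print(' green',c.mean(0),rect(s,c,.0064 ))
    i=up(s).astype(int); mx=i.max(2);mn=i.min(2)
    C=cloud(s)
    # high points (sink tops) via depth
    z=C[...,2]
    for nm,lo,hi in(('main',.029,.045),('small',.024,.0335)):
        m=((z>lo)&(z<hi)).astype(np.uint8)
        k,l,st,ce=cv2.connectedComponentsWithStats(m)
        for j in range(1,k):
            if 15<st[j,4]<400:
                P=C[l==j]*1000; print(' ',nm,ce[j],st[j,4],np.median(P,0), P.std(0))
    for nm,uv in (('bench',(240,160) if n=='top' else (240,180)),('tray',(165,150) if n=='top' else (375,215))):
        print(nm, np.median(z[uv[1]-3:uv[1]+4,uv[0]-3:uv[0]+4])*1000)
# triangulated nest plate
for n,s in S.items():
    i=up(s).astype(int); m=(i.min(2)>(190))
    for c in blobs(m,100):
        if (n=='top' and 255<c[:,0].mean()<340) or (n=='scene' and 220<c[:,0].mean()<300): print(n,'nest white',c.mean(0),rect(s,c,.006))
E
```

```text
top
 green [198.  246.7] [391.2 248.   41.9  23.7 -58.4]
 green [179.8 244.3] [395.3 293.   38.5  27.1   0.9]
 green [145.  213.9] [470.1 398.6 107.3  76.8 -12.2]
 green [196.5 180.3] [563.4 252.   39.3  24.3 -25.9]
 green [418.8 177.2] [ 572.6 -337.4   60.9   48.7   73.5]
 green [432.8 167.3] [ 596.  -369.7   44.3   13.   -11.9]
 green [417.4 159.1] [ 618.2 -330.9   25.4   24.1   -1.3]
  main [278.9 108. ] 48 [747.   35.   36.1] [ 5.2 17.3  4.6]
  main [391.8 143.3] 64 [ 653.8 -260.    38.3] [ 0.7 32.7  4.5]
  main [220.8 163.6] 45 [601.7 181.   43.8] [14.1  3.2  1. ]
  main [422.6 166.7] 31 [ 593.1 -335.2   31.7] [9.8 3.8 1.5]
  main [428.  166.3] 26 [ 595.8 -348.5   31.3] [9.  3.4 1.3]
  main [185.9 178.5] 62 [566.1 274.   30.9] [8.8 8.9 1.3]
  main [221.6 182.1] 16 [556.2 179.2  44.1] [8.  2.4 0.7]
  main [222.9 190.1] 21 [534.3 175.   44. ] [8.1 2.8 0.7]
  main [222.9 204.6] 27 [496.1 175.1  44. ] [10.2  2.6  1.1]
  main [136.4 216.5] 240 [467.8 399.5  35.3] [16.8  8.5  2.8]
  main [186.4 243.3] 44 [399.6 268.7  31.3] [7.  9.2 1.5]
  main [221.4 276.6] 16 [316.  178.3  43.3] [2.
[... 6399 characters left out ...]
.1] [11.1  6.1  2.8]
  small [196.5 284.4] 41 [ 658.4 -214.2   29.5] [ 1.5 16.1  3. ]
  small [179.2 287.8] 20 [ 657.9 -262.9   28.1] [1.1 7.4 2.9]
  small [159.5 291.4] 34 [ 658.1 -313.4   29.8] [ 1.4 13.9  2.7]
  small [128.  296.7] 77 [ 655.3 -399.1   28.6] [ 2.  30.5  2.7]
  small [299.1 314.9] 39 [805.7  25.4  29.9] [ 5.1 17.4  2.6]
bench 4.315254883708652
tray 6.217622628198249
top nest white [295.4 225.7] [467.  -10.7 188.4 141.3  -1.5]
top nest white [296.6 182.7] [557.5 -12.7 124.8  13.2  88.5]
top nest white [277.4  77.4] [843.   37.8  35.1  34.4  -0.6]
scene nest white [258.6 226.5] [466.4 -12.2 193.3 143.1  -1.4]
scene nest white [291.   32.7] [-436.2  314.2  161.4  119.4   -0.5]
```

```bash
cat >> m.py <<'E'
def hullrect(s,ctr,rad,z,chroma=14):
    """green pixels within rad (m) of ctr -> hull -> rect on plane z"""
    i=up(s).astype(int); r,g,b=i[...,0],i[...,1],i[...,2]
    m=((g>r+chroma)&(g>b+4)).astype(np.uint8); m=cv2.morphologyEx(m,cv2.MORPH_OPEN,np.ones((U,U)))
    v,u=np.nonzero(m); P=onplane(s,np.c_[(u+.5)/U-.5,(v+.5)/U-.5],z)[:,:2]
    P=P[np.hypot(*(P-ctr).T)<rad]; h=cv2.convexHull((P*1000).astype(np.float32))
    (x,y),(w,hh),a=cv2.minAreaRect(h)
    if w<hh: w,hh,a=hh,w,a+90
    return np.round([x,y,w,hh,(a+90)%180-90],1)
def sink(s,ctr,rad,lo,hi):
    C=cloud(s); m=(C[...,2]>lo)&(C[...,2]<hi)&(np.hypot(C[...,0]-ctr[0],C[...,1]-ctr[1])<rad)
    P=C[m]*1000; q=P[:,:2]-P[:,:2].mean(0); w,V=np.linalg.eigh(np.cov(q.T)); a=V[:,1]
    rc=cv2.minAreaRect(P[:,:2].astype(np.float32))
    return np.round([*P.mean(0),np.median(P[:,2]),np.degrees(np.arctan(a[1]/a[0])),len(P),*rc[0],*rc[1]],1)
E
python3 - <<'E'
from m import *
np.set_printoptions(suppress=True,precision=1)
for n in('top','scene'):
    s=load(n+'0'); print(n)
    for nm,c,r,lo in(('main',(.468,.398),.083,.022),('A',(.398,.267),.058,.02),('B',(.566,.274),.058,.02),('packed',(.592,-.342),.058,.02)):
        hr=[hullrect(s,c,r,.0064,k) for k in(14,)]
        print(nm,*hr,'sink',sink(s,c,.036 if nm=='main' else .024,lo,.05))
    # tote walls & tray walls from depth
    C=cloud(s)*1000; 
    for nm,x0,x1,y0,y1,lo,hi in(('tote',285,670,-460,-170,50,72),('tray',270,670,150,520,36,52),('block',370,560,-90,70,20,33)):
        m=(C[...,0]>x0)&(C[...,0]<x1)&(C[...,1]>y0)&(C[...,1]<y1)&(C[...,2]>lo)&(C[...,2]<hi)
        P=C[m]; print(nm,m.sum(),np.median(P[:,2]),cv2.minAreaRect(P[:,:2].astype(np.float32)))
    m=(abs(C[...,0]-400)<60)&(abs(C[...,1]+311)<80); print('totefloor',np.median(C[m][:,2]))
    m=(abs(C[...,0]-466)<35)&(abs(C[...,1]+11)<20); print('pocket floor',np.median(C[m][:,2]))
E
```

```text
top
main [466.4 400.  117.4  77.7 -12.9] sink [467.3 398.4  34.1  35.  -12.7 269.  467.5 399.9  26.8  59.8]
A [395.9 268.3  81.1  54.2 -58.3] sink [397.  267.7  29.   30.  -59.8  88.  397.  268.2  20.1  35.9]
B [566.2 275.   80.7  54.  -44. ] sink [566.7 274.5  28.1  29.1 -42.5 118.  566.5 274.6  20.3  35.5]
packed [ 591.1 -342.6   87.8   62.2  -15.4] sink [ 592.1 -340.5   28.1   28.8  -15.8  126.   592.2 -340.9   20.9   36.8]
tote 2949 63.88295056832083 ((477.9482421875, -312.3249206542969), (273.7787780761719, 382.5657958984375), 88.63278198242188)
tray 2918 45.52130852036063 ((476.02105712890625, 345.5782775878906), (364.52471923828125, 356.6427001953125), 4.174694538116455)
block 1585 25.09922646426299 ((468.57086181640625, -10.547393798828125), (123.45442962646484, 164.19593811035156), 88.35846710205078)
totefloor 4.784202141102867
pocket floor 14.10630979866001
scene
main [466.8 399.9 120.3  80.9 -13.2] sink [470.5 397.6  33.9  35.  -12.1 164.  466.9 399.3  25.8  65.3]
A [395.6 268.2  84.8  57.1 -58.7] sink [397.8 265.   28.1  28.7 -67.6  81.  397.2 266.   23.2  37. ]
B [566.4 274.5  85.1  56.6 -44.6] sink [567.3 272.6  29.8  30.4 -46.5  77.  566.4 273.7  20.8  40.4]
packed [ 586.3 -342.1   78.1   60.1  -14.8] sink [ 593.2 -343.1   29.6   30.2  -18.1  106.   592.1 -343.1   20.6   39.8]
tote 2079 65.6502001947985 ((477.4276123046875, -312.9942626953125), (271.7664489746094, 386.1737365722656), 88.8804702758789)
tray 1781 46.39505253440434 ((474.56201171875, 342.83160400390625), (368.8514709472656, 356.72705078125), 4.192104339599609)
block 1306 26.140919934092956 ((465.9403381347656, -13.589889526367188), (124.524169921875, 172.22259521484375), 88.35765838623047)
totefloor 7.939098727829386
pocket floor 16.72206097763307
```

Call:
servo_tool --targets '[{"offset": [20.5,43.7,-2.3],"dr": [0,0,12],"fingers": 0.5},{"offset": [20.5,43.7,-2.3],"dr": [0,0,12],"fingers": 0.5},{"offset": [20.5,43.7,-2.3],"dr": [0,0,12],"fingers": 0.5},{"offset": [20.5,43.7,-2.3],"dr": [0,0,12],"fingers": 0.5},{"offset": [20.5,43.7,-2.3],"dr": [0,0,12],"fingers": 0.5},{"offset": [20.5,43.7,-2.3],"dr": [0,0,12],"fingers": 0.5},{"offset": [20.5,43.7,-2.3],"dr": [0,0,12],"fingers": 0.5},{"offset": [20.5,43.7,-2.3],"dr": [0,0,12],"fingers": 0.5},{"offset": [20.5,43.7,-2.3],"dr": [0,0,12],"fingers": 0.5},{"offset": [20.5,43.7,-2.3],"dr": [0,0,12],"fingers": 0.5}]' --force 20

```text
t: 1.1
ee_pos: [0.4208, -0.1467, 0.1992]
tool_rot: [-3.141, -0.001, 1.401]
ft_force: [0.7, 0.3, 0.7]
width: 0.0439
gripper_force: 0.0
```

Call:
servo_tool --targets '[{"offset": [-2.4,41.7,-9],"dr": [0,0,8.27],"fingers": 0.5},{"offset": [-2.4,41.7,-9],"dr": [0,0,8.27],"fingers": 0.5},{"offset": [-2.4,41.7,-9],"dr": [0,0,8.27],"fingers": 0.5},{"offset": [-2.4,41.7,-9],"dr": [0,0,8.27],"fingers": 0.5},{"offset": [-2.4,41.7,-9],"dr": [0,0,8.27],"fingers": 0.5},{"offset": [-2.4,41.7,-9],"dr": [0,0,8.27],"fingers": 0.5},{"offset": [-2.4,41.7,-9],"dr": [0,0,8.27],"fingers": 0.5},{"offset": [-2.4,41.7,-9],"dr": [0,0,8.27],"fingers": 0.5},{"offset": [-2.4,41.7,-9],"dr": [0,0,8.27],"fingers": 0.5},{"offset": [-2.4,41.7,-9],"dr": [0,0,8.27],"fingers": 0.5}]'

```text
t: 2.1
ee_pos: [0.3948, 0.2698, 0.1082]
tool_rot: [-3.14, -0.001, 2.125]
ft_force: [-0.5, -0.2, -0.2]
width: 0.0434
gripper_force: 0.0
```

Run:
```python
from h import *
s=[monitor.observe() for _ in range(3)]; print([x['ee_pos'].round(4) for x in s],s[0]['tool_rot'].round(3),s[0]['joint_vel'].round(3))
a=snap('scene','scene1')
cv2.imwrite('pics/c2.png',cv2.resize(a['p'][100:270,290:460,::-1],None,fx=3,fy=3,interpolation=3))
```

```text
[array([0.3948, 0.2698, 0.1082]), array([0.3948, 0.2698, 0.1082]), array([0.3948, 0.2698, 0.1082])] [-3.140e+00 -1.000e-03  2.125e+00] [-0.063 -0.038  0.023 -0.031  0.024 -0.055]
```

View pics/c2.png

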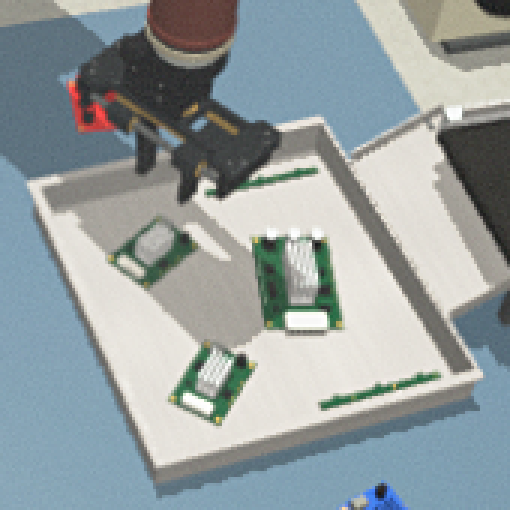

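The crop shows the fingers, at (143,170) and (187,195), straddling small board A at (150,245) with its sink between them. I'll descend and grip.

Call:
servo_tool --targets '[{"offset": [0,0.05,-4],"dr": [0,0,0],"fingers": 0.5},{"offset": [0,0.05,-8],"dr": [0,0,0],"fingers": 0.5},{"offset": [0,0.05,-9.3],"dr": [0,0,0],"fingers": 0.5},{"offset": [0,0.05,-9.7],"dr": [0,0,0],"fingers": 0.5},{"offset": [0,0.05,-9.7],"dr": [0,0,0],"fingers": 0.5},{"offset": [0,0.05,-9.7],"dr": [0,0,0],"fingers": 0.1},{"offset": [0,0.05,-9.7],"dr": [0,0,0],"fingers": 0.1},{"offset": [0,0.05,-9.7],"dr": [0,0,0],"fingers": 0.1},{"offset": [0,0.05,-9.7],"dr": [0,0,0],"fingers": 0.1},{"offset": [0,0.05,-9.7],"dr": [0,0,0],"fingers": 0.1}]' --force 25

```text
t: 3.15
ee_pos: [0.3969, 0.2681, 0.0133]
tool_rot: [3.141, 0.0, 2.121]
ft_force: [-1.7, -0.0, 5.6]
width: 0.0199
gripper_force: 25.0
```

Call:
servo_tool --targets '[{"offset": [0,0,3],"dr": [0,0,0],"fingers": 0.1},{"offset": [0,0,8],"dr": [0,0,0],"fingers": 0.1},{"offset": [-0.1,-4,11],"dr": [0,0,0],"fingers": 0.1},{"offset": [-0.2,-8.8,12],"dr": [0,0,0],"fingers": 0.1},{"offset": [-0.3,-13.7,12],"dr": [0,0,0],"fingers": 0.1},{"offset": [-0.4,-18.6,12],"dr": [0,0,0],"fingers": 0.1},{"offset": [-0.5,-23.5,12],"dr": [0,0,0],"fingers": 0.1},{"offset": [-0.6,-28.4,12],"dr": [0,0,0],"fingers": 0.1},{"offset": [-0.7,-33.3,12],"dr": [0,0,0],"fingers": 0.1},{"offset": [-0.8,-38,12],"dr": [0,0,0],"fingers": 0.1}]'

```text
t: 4.15
ee_pos: [0.3878, -0.1142, 0.1327]
tool_rot: [3.141, 0.001, 2.121]
ft_force: [0.4, -0.2, -0.2]
width: 0.0193
gripper_force: 25.0
```

Call:
servo_tool --targets '[{"offset": [0,-4.9,0],"dr": [0,0,0],"fingers": 0.1},{"offset": [-0.2,-9.8,0],"dr": [0,0,0],"fingers": 0.1},{"offset": [-0.4,-14.7,0],"dr": [0,0,0],"fingers": 0.1},{"offset": [-0.5,-19.6,0],"dr": [0,0,0],"fingers": 0.1},{"offset": [-0.6,-24,0],"dr": [0,0,0],"fingers": 0.1},{"offset": [-0.7,-25.8,0],"dr": [0,0,0],"fingers": 0.1},{"offset": [-0.7,-25.8,-3],"dr": [0,0,0],"fingers": 0.1},{"offset": [-0.7,-25.8,-6],"dr": [0,0,0],"fingers": 0.1},{"offset": [-0.7,-25.8,-8],"dr": [0,0,0],"fingers": 0.1},{"offset": [-0.7,-25.8,-9],"dr": [0,0,0],"fingers": 0.1}]'

```text
t: 5.15
ee_pos: [0.3802, -0.3681, 0.0399]
tool_rot: [-3.141, -0.005, 2.121]
ft_force: [-0.1, 0.8, -1.0]
width: 0.0197
gripper_force: 25.0
```

Run:
```python
from m import *
s=monitor.observe(); print(s['ee_pos'].round(4),s['tool_rot'].round(3),s['width'],s['ft_force'])
a=snap('scene','scene2')
cv2.imwrite('pics/c3.png',cv2.resize(a['p'][120:320,60:310,::-1],None,fx=2.6,fy=2.6,interpolation=3))
```

```text
[ 0.3802 -0.3681  0.0399] [-3.141 -0.005  2.121] 0.019664727327089276 [-0.07471629  0.78589147 -1.00201136]
```

View pics/c3.png

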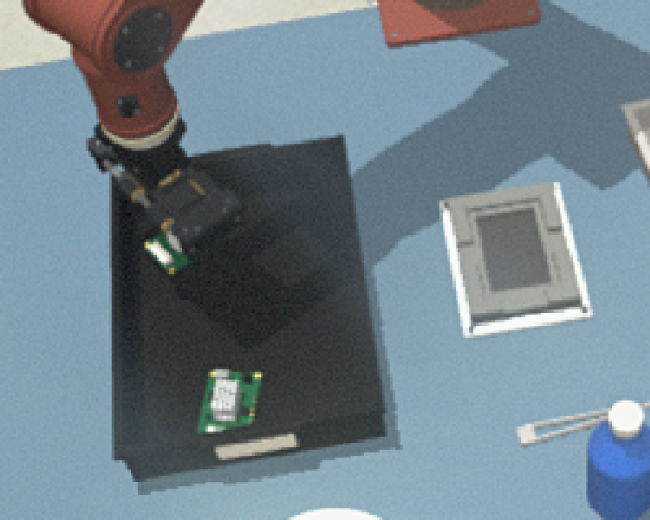

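The board hangs level in the grip at (165,255), inside the tote and clear of the packed board at (230,400). I'll lower, release and lift.

Call:
servo_tool --targets '[{"offset": [0,0,-1.5],"dr": [0,0,0],"fingers": 0.1},{"offset": [0,0,-2.3],"dr": [0,0,0],"fingers": 0.1},{"offset": [0,0,-2.6],"dr": [0,0,0],"fingers": 0.1},{"offset": [0,0,-2.8],"dr": [0,0,0],"fingers": 0.1},{"offset": [0,0,-2.85],"dr": [0,0,0],"fingers": 0.1},{"offset": [0,0,-2.85],"dr": [0,0,0],"fingers": 0.1},{"offset": [0,0,-2.85],"dr": [0,0,0],"fingers": 0.45},{"offset": [0,0,-2.85],"dr": [0,0,0],"fingers": 0.45},{"offset": [0,0,-2.85],"dr": [0,0,0],"fingers": 0.45},{"offset": [0,0,-2.85],"dr": [0,0,0],"fingers": 0.45}]'

```text
t: 6.2
ee_pos: [0.3815, -0.3704, 0.0142]
tool_rot: [3.142, 0.0, 2.121]
ft_force: [0.1, 0.5, -0.3]
width: 0.0377
gripper_force: 0.0
```

Call:
servo_tool --targets '[{"offset": [0,0,4],"dr": [0,0,0],"fingers": 0.5},{"offset": [0,0,9],"dr": [0,0,0],"fingers": 0.5},{"offset": [1,3.5,12],"dr": [0,0,0.5],"fingers": 0.5},{"offset": [2.3,8,12],"dr": [0,0,1],"fingers": 0.5},{"offset": [3.6,12.6,12],"dr": [0,0,1.5],"fingers": 0.5},{"offset": [4.9,17.2,12],"dr": [0,0,2],"fingers": 0.5},{"offset": [6.2,21.8,12],"dr": [0,0,2.4],"fingers": 0.5},{"offset": [7.5,26.4,12],"dr": [0,0,2.84],"fingers": 0.5},{"offset": [8.8,31,12],"dr": [0,0,2.84],"fingers": 0.5},{"offset": [10.1,35.5,12],"dr": [0,0,2.84],"fingers": 0.5}]'

```text
t: 7.2
ee_pos: [0.4826, -0.0132, 0.1344]
tool_rot: [3.141, 0.001, 2.369]
ft_force: [-0.0, -0.1, 0.6]
width: 0.0438
gripper_force: 0.0
```

Call:
servo_tool --targets '[{"offset": [1.3,4.5,0],"dr": [0,0,0],"fingers": 0.5},{"offset": [2.6,9,0],"dr": [0,0,0],"fingers": 0.5},{"offset": [3.9,13.5,0],"dr": [0,0,0],"fingers": 0.5},{"offset": [5.2,18,0],"dr": [0,0,0],"fingers": 0.5},{"offset": [6.5,22.5,0],"dr": [0,0,0],"fingers": 0.5},{"offset": [7.7,27,-1],"dr": [0,0,0],"fingers": 0.5},{"offset": [8.4,29,-4],"dr": [0,0,0],"fingers": 0.5},{"offset": [8.4,29,-6],"dr": [0,0,0],"fingers": 0.5},{"offset": [8.4,29,-7],"dr": [0,0,0],"fingers": 0.5},{"offset": [8.4,29,-7],"dr": [0,0,0],"fingers": 0.5}]'

```text
t: 8.2
ee_pos: [0.5648, 0.2741, 0.062]
tool_rot: [-3.138, -0.002, 2.368]
ft_force: [0.1, -0.5, 0.3]
width: 0.0433
gripper_force: 0.0
```

Call:
servo_tool --targets '[{"offset": [0,0,-2.5],"dr": [0,0,0],"fingers": 0.5},{"offset": [0,0,-4.5],"dr": [0,0,0],"fingers": 0.5},{"offset": [0,0,-5.1],"dr": [0,0,0],"fingers": 0.5},{"offset": [0,0,-5.1],"dr": [0,0,0],"fingers": 0.5},{"offset": [0,0,-5.1],"dr": [0,0,0],"fingers": 0.5},{"offset": [0,0,-5.1],"dr": [0,0,0],"fingers": 0.1},{"offset": [0,0,-5.1],"dr": [0,0,0],"fingers": 0.1},{"offset": [0,0,-5.1],"dr": [0,0,0],"fingers": 0.1},{"offset": [0,0,-5.1],"dr": [0,0,0],"fingers": 0.1},{"offset": [0,0,-5.1],"dr": [0,0,0],"fingers": 0.1}]'

```text
t: 9.2
ee_pos: [0.5665, 0.2749, 0.0134]
tool_rot: [3.141, 0.0, 2.369]
ft_force: [-0.6, 0.2, 2.0]
width: 0.0199
gripper_force: 25.0
```

Call:
servo_tool --targets '[{"offset": [0,0,3],"dr": [0,0,0],"fingers": 0.1},{"offset": [0,0,8],"dr": [0,0,0],"fingers": 0.1},{"offset": [-1.2,-3.5,11],"dr": [0,0,0],"fingers": 0.1},{"offset": [-2.7,-7.9,12],"dr": [0,0,0],"fingers": 0.1},{"offset": [-4.2,-12.3,12],"dr": [0,0,0],"fingers": 0.1},{"offset": [-5.8,-16.8,12],"dr": [0,0,0],"fingers": 0.1},{"offset": [-7.4,-21.3,12],"dr": [0,0,0],"fingers": 0.1},{"offset": [-8.9,-25.8,12],"dr": [0,0,0],"fingers": 0.1},{"offset": [-10.5,-30.3,12],"dr": [0,0,0],"fingers": 0.1},{"offset": [-12,-34.6,12],"dr": [0,0,0],"fingers": 0.1}]'

```text
t: 10.2
ee_pos: [0.4453, -0.0727, 0.1331]
tool_rot: [3.142, 0.0, 2.369]
ft_force: [0.4, -0.3, -0.7]
width: 0.02
gripper_force: 25.0
```

Call:
servo_tool --targets '[{"offset": [-1.5,-4.5,0],"dr": [0,0,0],"fingers": 0.1},{"offset": [-3,-9,0],"dr": [0,0,0],"fingers": 0.1},{"offset": [-4.5,-13.5,0],"dr": [0,0,0],"fingers": 0.1},{"offset": [-6,-17.5,0],"dr": [0,0,0],"fingers": 0.1},{"offset": [-6.4,-18.5,-1],"dr": [0,0,0],"fingers": 0.1},{"offset": [-6.4,-18.5,-4],"dr": [0,0,0],"fingers": 0.1},{"offset": [-6.4,-18.5,-7],"dr": [0,0,0],"fingers": 0.1},{"offset": [-6.4,-18.5,-9],"dr": [0,0,0],"fingers": 0.1},{"offset": [-6.4,-18.5,-9],"dr": [0,0,0],"fingers": 0.1},{"offset": [-6.4,-18.5,-9],"dr": [0,0,0],"fingers": 0.1}]'

```text
t: 11.2
ee_pos: [0.3823, -0.2556, 0.0429]
tool_rot: [3.141, -0.001, 2.369]
ft_force: [0.2, -0.3, -0.8]
width: 0.0197
gripper_force: 25.0
```

Call:
servo_tool --targets '[{"offset": [0,0,-1.5],"dr": [0,0,0],"fingers": 0.1},{"offset": [0,0,-2.3],"dr": [0,0,0],"fingers": 0.1},{"offset": [0,0,-2.6],"dr": [0,0,0],"fingers": 0.1},{"offset": [0,0,-2.8],"dr": [0,0,0],"fingers": 0.1},{"offset": [0,0,-2.87],"dr": [0,0,0],"fingers": 0.1},{"offset": [0,0,-2.87],"dr": [0,0,0],"fingers": 0.1},{"offset": [0,0,-2.87],"dr": [0,0,0],"fingers": 0.45},{"offset": [0,0,-2.87],"dr": [0,0,0],"fingers": 0.45},{"offset": [0,0,-2.87],"dr": [0,0,0],"fingers": 0.45},{"offset": [0,0,-2.87],"dr": [0,0,0],"fingers": 0.45}]'

```text
t: 12.2
ee_pos: [0.3824, -0.2563, 0.0145]
tool_rot: [-3.142, 0.0, 2.368]
ft_force: [-0.8, -0.7, -0.1]
width: 0.0375
gripper_force: 0.0
```

Call:
servo_tool --targets '[{"offset": [0,0,4],"dr": [0,0,0],"fingers": 0.5},{"offset": [0,0,9],"dr": [0,0,0],"fingers": 0.55},{"offset": [0.5,4,12],"dr": [0,0,0.8],"fingers": 0.55},{"offset": [1.1,8.8,12],"dr": [0,0,1.6],"fingers": 0.55},{"offset": [1.8,13.7,12],"dr": [0,0,2.4],"fingers": 0.55},{"offset": [2.4,18.6,12],"dr": [0,0,3.2],"fingers": 0.55},{"offset": [3,23.5,12],"dr": [0,0,4],"fingers": 0.55},{"offset": [3.6,28.4,12],"dr": [0,0,4.8],"fingers": 0.55},{"offset": [4.3,33.2,12],"dr": [0,0,5.6],"fingers": 0.55},{"offset": [4.9,38,12],"dr": [0,0,6.26],"fingers": 0.55}]'

```text
t: 13.2
ee_pos: [0.4314, 0.1259, 0.1347]
tool_rot: [3.141, 0.001, 2.918]
ft_force: [0.8, -0.7, -0.3]
width: 0.048
gripper_force: 0.0
```

Call:
servo_tool --targets '[{"offset": [0.6,4.9,0],"dr": [0,0,0],"fingers": 0.55},{"offset": [1.2,9.8,0],"dr": [0,0,0],"fingers": 0.55},{"offset": [1.8,14.7,0],"dr": [0,0,0],"fingers": 0.55},{"offset": [2.5,19.6,0],"dr": [0,0,0],"fingers": 0.55},{"offset": [3.1,24,0],"dr": [0,0,0],"fingers": 0.55},{"offset": [3.5,27.6,-1],"dr": [0,0,0],"fingers": 0.55},{"offset": [3.5,27.6,-4],"dr": [0,0,0],"fingers": 0.55},{"offset": [3.5,27.6,-6],"dr": [0,0,0],"fingers": 0.55},{"offset": [3.5,27.6,-6],"dr": [0,0,0],"fingers": 0.55},{"offset": [3.5,27.6,-6],"dr": [0,0,0],"fingers": 0.55}]'

```text
t: 14.2
ee_pos: [0.4661, 0.3996, 0.0742]
tool_rot: [-3.141, -0.001, 2.915]
ft_force: [0.5, -0.1, 0.8]
width: 0.0479
gripper_force: 0.0
```

Run:
```python
from m import *
s=monitor.observe(); print(s['ee_pos'].round(4),s['tool_rot'].round(3))
a=snap('scene','scene4');b=snap('top','top4')
x=cv2.resize(a['p'][110:260,60:260],(800,600),interpolation=3)[:, :, ::-1]
x=np.vstack([cv2.resize(a['p'][150:310,90:290,::-1],(400,320),interpolation=3)]);y=cv2.resize(a['p'][110:270,300:460,::-1],(320,320),interpolation=3)
cv2.imwrite('pics/c4.png',np.hstack([x,y]))
np.set_printoptions(suppress=True,precision=1)
for n,q in(('top',b),('scene',a)):
  for c in((.382,-.370),(.382,-.256),(.592,-.342)): print(n,hullrect(q,c,.058,.0074),sink(q,c,.024,.02,.05)[:4])
```

```text
[0.4661 0.3996 0.0742] [-3.141e+00 -1.000e-03  2.915e+00]
top [ 381.5 -369.7   89.8   61.7  -58.5] [ 382.9 -368.    28.4   29.3]
top [ 382.6 -255.7   88.9   61.7  -44.1] [ 383.9 -254.5   28.5   29.5]
top [ 591.2 -342.4   88.4   62.2  -15.4] [ 592.4 -340.6   28.5   29.3]
scene [ 380.5 -370.4   88.4   63.3  -57.6] [ 383.6 -369.2   30.9   31.4]
scene [ 381.9 -257.1   89.8   61.4  -43.2] [ 384.3 -255.8   31.3   31.9]
scene [ 587.  -341.9   78.    60.3  -14.7] [ 593.6 -343.2   29.8   30.7]
```

View pics/c4.png

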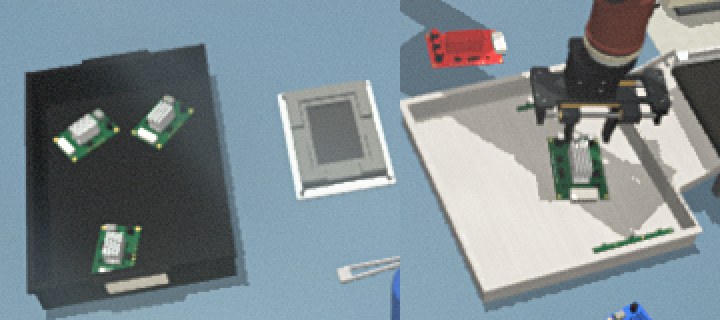

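Both small boards lie flat in the tote at (85,130) and (162,118) in the crop, clear of the packed board at (117,247). The camera and the robot agree to under 1 mm. The gripper straddles the large board's sink at (580,160). I'll grip it.

Call:
servo_tool --targets '[{"offset": [0.05,0,-3],"dr": [0,0,0],"fingers": 0.55},{"offset": [0.05,0,-5.2],"dr": [0,0,0],"fingers": 0.55},{"offset": [0.05,0,-6],"dr": [0,0,0],"fingers": 0.55},{"offset": [0.05,0,-6],"dr": [0,0,0],"fingers": 0.55},{"offset": [0.05,0,-6],"dr": [0,0,0],"fingers": 0.55},{"offset": [0.05,0,-6],"dr": [0,0,0],"fingers": 0.15},{"offset": [0.05,0,-6],"dr": [0,0,0],"fingers": 0.15},{"offset": [0.05,0,-6],"dr": [0,0,0],"fingers": 0.15},{"offset": [0.05,0,-6],"dr": [0,0,0],"fingers": 0.15},{"offset": [0.05,0,-6],"dr": [0,0,0],"fingers": 0.15}]' --force 35

```text
t: 15.3
ee_pos: [0.467, 0.3999, 0.0148]
tool_rot: [3.141, 0.0, 2.915]
ft_force: [-0.6, -0.6, 1.9]
width: 0.0238
gripper_force: 35.0
```

Call:
servo_tool --targets '[{"offset": [0,0,3],"dr": [0,0,0],"fingers": 0.15},{"offset": [0,0,7],"dr": [0,0,0],"fingers": 0.15},{"offset": [0,-3,10],"dr": [0,0,0.3],"fingers": 0.15},{"offset": [0,-7.5,11],"dr": [0,0,0.6],"fingers": 0.15},{"offset": [0,-12.4,11],"dr": [0,0,0.9],"fingers": 0.15},{"offset": [0,-17.3,11],"dr": [0,0,1.2],"fingers": 0.15},{"offset": [0,-22.2,11],"dr": [0,0,1.5],"fingers": 0.15},{"offset": [0,-27,11],"dr": [0,0,1.8],"fingers": 0.15},{"offset": [0,-31.5,11],"dr": [0,0,2.1],"fingers": 0.15},{"offset": [0,-36,11],"dr": [0,0,2.3],"fingers": 0.15}]'

```text
t: 16.3
ee_pos: [0.4662, 0.038, 0.1242]
tool_rot: [3.142, -0.0, 3.117]
ft_force: [-0.6, 0.4, -1.7]
width: 0.0238
gripper_force: 35.0
```

Call:
servo_tool --targets '[{"offset": [0,-3,0],"dr": [0,0,0],"fingers": 0.15},{"offset": [0,-5,0],"dr": [0,0,0],"fingers": 0.15},{"offset": [0,-5.1,-2],"dr": [0,0,0],"fingers": 0.15},{"offset": [0,-5.1,-4],"dr": [0,0,0],"fingers": 0.15},{"offset": [0,-5.1,-5],"dr": [0,0,0],"fingers": 0.15},{"offset": [0,-5.1,-5],"dr": [0,0,0],"fingers": 0.15},{"offset": [0,-5.1,-5],"dr": [0,0,0],"fingers": 0.15},{"offset": [0,-5.1,-5],"dr": [0,0,0],"fingers": 0.15},{"offset": [0,-5.1,-5],"dr": [0,0,0],"fingers": 0.15},{"offset": [0,-5.1,-5],"dr": [0,0,0],"fingers": 0.15}]'

```text
t: 17.3
ee_pos: [0.4674, -0.0112, 0.0751]
tool_rot: [-3.141, 0.001, 3.116]
ft_force: [-0.1, 0.1, -2.4]
width: 0.0237
gripper_force: 35.0
```

Run:
```python
from m import *
np.set_printoptions(suppress=True,precision=1)
s=monitor.observe(); print(s['ee_pos'].round(4),s['tool_rot'].round(3))
z=s['ee_pos'][2]-.0108+.0024
a=snap('scene','scene5');b=snap('top','top5')
print('scene board',hullrect(a,(.467,-.0115),.083,z),'top',hullrect(b,(.467,-.0115),.083,z))
# nest plate re-measure on unobstructed frames (scene4,top4,scene0,top0) at several thresholds
for n in('top0','top4','scene0','scene4'):
    q=load(n); i=up(q).astype(int)
    for th in(170,185,200):
        v,u=np.nonzero(i.min(2)>th); P=onplane(q,np.c_[(u+.5)/U-.5,(v+.5)/U-.5],.006)[:,:2]*1000
        P=P[(abs(P[:,0]-467)<102)&(abs(P[:,1]+11.5)<78)]
        r=cv2.minAreaRect(P.astype(np.float32)); print(n,th,np.array(r[0]),np.array(r[1]),round(r[2],1))
cv2.imwrite('pics/c5.png',cv2.resize(a['p'][150:270,190:330,::-1],None,fx=4,fy=4,interpolation=3))
```

```text
[ 0.5 -0.   0.1] [-3.1  0.   3.1]
scene board [467.6 -11.3 121.4  82.7  -1.7] top [419.3  -9.4  80.3  25.2  88.1]
top0 170 [468.2 -11. ] [144.5 194.6] 88.5
top0 185 [468.5 -10.8] [142.5 192.6] 88.5
top0 200 [468.5 -10.8] [139.9 189.9] 88.5
top4 170 [468.2 -11. ] [144.6 194.6] 88.5
top4 185 [468.5 -10.8] [142.6 192.6] 88.5
top4 200 [468.4 -10.8] [139.9 190. ] 88.5
scene0 170 [466.4 -12.1] [144.3 195. ] 88.5
scene0 185 [466.2 -12.3] [143.5 193.9] 88.5
scene0 200 [466.2 -12.2] [142.4 192.4] 88.5
scene4 170 [466.2 -12.1] [144.9 196.1] 88.6
scene4 185 [466.2 -12.1] [143.9 194.5] 88.6
scene4 200 [466.4 -12.1] [142.8 193. ] 88.6
```

View pics/c5.png

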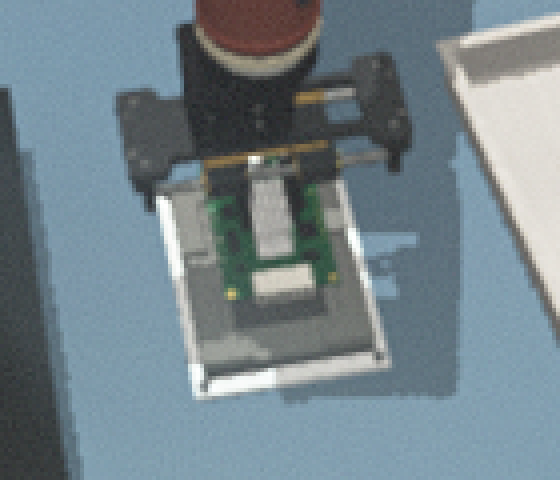

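The large board hangs level over the nest, with its connector at (285,280) facing the notch side. The fit residual is within about 1 mm. I'll lower it slowly and watch the force.

Call:
servo_tool --targets '[{"offset": [0,-0.03,-1.5],"dr": [0,0,0],"fingers": 0.15},{"offset": [0,-0.03,-2.8],"dr": [0,0,0],"fingers": 0.15},{"offset": [0,-0.03,-3.3],"dr": [0,0,0],"fingers": 0.15},{"offset": [0,-0.03,-3.6],"dr": [0,0,0],"fingers": 0.15},{"offset": [0,-0.03,-3.8],"dr": [0,0,0],"fingers": 0.15},{"offset": [0,-0.03,-3.9],"dr": [0,0,0],"fingers": 0.15},{"offset": [0,-0.03,-4.0],"dr": [0,0,0],"fingers": 0.15},{"offset": [0,-0.03,-4.1],"dr": [0,0,0],"fingers": 0.15},{"offset": [0,-0.03,-4.1],"dr": [0,0,0],"fingers": 0.15},{"offset": [0,-0.03,-4.1],"dr": [0,0,0],"fingers": 0.15}]'

```text
t: 18.4
ee_pos: [0.467, -0.0115, 0.0335]
tool_rot: [-3.142, 0.0, 3.116]
ft_force: [-0.5, 0.2, -0.4]
width: 0.0236
gripper_force: 35.0
```

Call:
servo_tool --targets '[{"offset": [0,0,-0.08],"dr": [0,0,0],"fingers": 0.15},{"offset": [0,0,-0.16],"dr": [0,0,0],"fingers": 0.15},{"offset": [0,0,-0.22],"dr": [0,0,0],"fingers": 0.15},{"offset": [0,0,-0.28],"dr": [0,0,0],"fingers": 0.15},{"offset": [0,0,-0.28],"dr": [0,0,0],"fingers": 0.15},{"offset": [0,0,-0.28],"dr": [0,0,0],"fingers": 0.15},{"offset": [0,0,-0.28],"dr": [0,0,0],"fingers": 0.15},{"offset": [0,0,-0.28],"dr": [0,0,0],"fingers": 0.15},{"offset": [0,0,-0.28],"dr": [0,0,0],"fingers": 0.15},{"offset": [0,0,-0.28],"dr": [0,0,0],"fingers": 0.15}]'

```text
t: 19.4
ee_pos: [0.4669, -0.0115, 0.0308]
tool_rot: [-3.142, -0.0, 3.116]
ft_force: [-3.7, -0.2, 5.7]
width: 0.0239
gripper_force: 35.0
```

Call:
servo_tool --targets '[{"offset": [0,0,-0.28],"dr": [0,0,0],"fingers": 0.45},{"offset": [0,0,0],"dr": [0,0,0],"fingers": 0.5},{"offset": [0,0,0],"dr": [0,0,0],"fingers": 0.5},{"offset": [0,0,0],"dr": [0,0,0],"fingers": 0.5},{"offset": [0,0,3],"dr": [0,0,0],"fingers": 0.5},{"offset": [0,0,7],"dr": [0,0,0],"fingers": 0.5},{"offset": [-1,4,11],"dr": [0,0,0],"fingers": 0.5},{"offset": [-3,8,14],"dr": [0,0,0],"fingers": 0.5},{"offset": [-5,12,16],"dr": [0,0,0],"fingers": 0.5},{"offset": [-7,16,18],"dr": [0,0,0],"fingers": 0.5}]'

```text
t: 20.4
ee_pos: [0.4, 0.1424, 0.2084]
tool_rot: [3.141, 0.002, 3.114]
ft_force: [0.9, -0.0, -0.6]
width: 0.0434
gripper_force: 0.0
```

Run:
```python
from m import *
np.set_printoptions(suppress=True,precision=1)
print(monitor.observe()['ee_pos'])
a=snap('scene','scene6');b=snap('top','top6')
for n,q in(('scene',a),('top',b)):
    print(n,hullrect(q,(.467,-.0115),.083,.0224),sink(q,(.467,-.0115),.036,.04,.07))
    C=cloud(q)*1000; 
    for lx in(-35,0,40):
      for ly in(-32,32):
        if abs(lx)<41:
          m=(abs(C[...,0]-467-lx)<8)&(abs(C[...,1]+11.5-ly)<4)&(C[...,2]<35); print((lx,ly),np.median(C[m][:,2]).round(1),m.sum(),end=' ')
    print()
x=cv2.resize(a['p'][175:265,215:305,::-1],(400,400),interpolation=3);y=cv2.resize(b['p'][170:265,250:345,::-1],(400,400),interpolation=3)
cv2.imwrite('pics/c6.png',np.hstack([x,y]))
```

```text
[0.4 0.1 0.2]
scene [466.1 -11.3 124.   83.3  -1.5] [468.6 -13.   52.1  53.1  -1.6 131.  466.4 -13.1  24.4  63. ]
(-35, -32) 25.1 13 (-35, 32) 26.3 10 (0, -32) 25.3 11 (0, 32) 25.7 11 (40, -32) 26.1 13 (40, 32) 23.0 10 
top [466.4 -10.9 121.2  82.4  -1.6] [467.5 -10.3  52.1  52.3  -0.6 124.  467.4 -10.2  23.1  60. ]
(-35, -32) 22.3 18 (-35, 32) 22.6 15 (0, -32) 22.5 18 (0, 32) 22.6 18 (40, -32) 22.2 18 (40, 32) 23.3 18
```

View pics/c6.png

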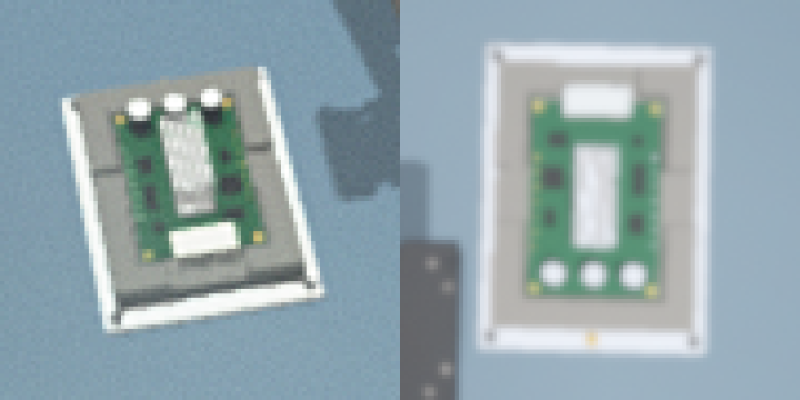

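The large board sits flat in the pocket, its top measuring about 22.5 mm at all six points. The connector is in the notch, at (597,100) in the top view and (205,240) in the scene view, and the arm is clear. I'll hand in.

```bash
python3 -c "
from rig import ticket
print(ticket.finish_job())"
```

```text
the job is handed in; nothing more can be done
None
```

The job is handed in after about 20 s of robot time. By the last camera measurements, the large board is seated flat in the nest with its connector in the notch, and both small boards lie flat in the tote beside the packed one. I moved nothing else; the hand-in returned no verdict, and I did not re-measure the waste strips, bottle, brush or tweezers at the end.

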